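# Put the percolator back together for the sale table

## Task

Put the coffee percolator back together in its pot, working up from the bottom: first stand the pump stem upright in the middle of the pot, then thread the basket down over the stem until it sits on the stem's collar, then lay the spreader dish flat on the basket with the stem through its hole, and last close the pot with its lid, seated all the way round. Leave the pot standing where it is, and do not push about or tip the mug, the jar or the toy engine. Let everything go at the end.

Things in the scene. Friction and masses are not known exactly. Their poses are not given: they have to be found in the camera images.
- coffee_pot: Coffee pot: loose open round steel pot, 0.8 kg, outside diameter 140 mm, height 140, wall 3, inner floor 4 above its underside. Spout on its -x side out to 105 mm from the axis, below 138 high; black handle on its +x side out to 128 mm, 32 to 130 high. Origin: centre of underside, z up. Stands empty, handle away from the robot, left or right of the middle.
- pump_stem: Pump stem: upright aluminium tube, diameter 10 mm, full height 118, on a flared foot of diameter 52 (narrowing to the tube at 14 high). A collar of diameter 24 at 62 to 66 high carries the basket. The top 6 mm taper to diameter 6. 0.08 kg. Origin: centre of the foot's underside, z up. Standing in the pot its tip is 18 mm below the pot's rim.
- basket: Basket: round aluminium cup, open side up, outside diameter 62 mm, height 40, wall 2.5, perforated bottom, with a tube up its middle (outside 21, bore 16 right through the bottom, top at 34 high) through which the stem passes. 0.08 kg. Origin: centre of underside, z up. In place on the collar its origin is 66 mm above the stem's and the stem's tip 12 mm above its rim.
- spreader: Spreader dish: shallow round aluminium dish, rim up, outside diameter 68 mm, height 12, perforated flat floor 3 thick with a 16 mm hole in the middle, rim 2.5 thick. 0.06 kg. Origin: centre of underside, z up. In place it lies on the basket's rim, origin 40 mm above the basket's and 106 above the stem's.
- lid: Pot lid: round steel, diameter 142 mm, lying knob up on the plug that enters the pot (10 deep, diameter 125, tapering to 114 at the bottom); low dome to 26 high; black knob of diameter 26 from 34 to 50 high, on a neck, top at 54. 0.15 kg. Origin: centre of the plug's underside, z up. Closed, its flange lies on the pot's rim, origin 130 mm above the pot's.
- mug: A blue enamel mug, 80 mm diameter, 80 mm high, handle on its +y side out to 77 mm from the axis; empty, loose. Origin: centre of the underside. Not part of the job.
- jar: A green glass jar with a brass screw cap, 68 mm diameter, 85 mm high, loose. Origin: centre of the underside. Not part of the job.
- toy_engine: A green and black toy steam engine with red wheels, 160 mm long (its x; chimney end at -x), 56 mm wide, 84 mm high, loose. Origin: under its middle, at the table. It stands left or right of the middle, where the pot does not. Not part of the job.
Things that resemble listed ones, but are neither listed nor needed, are in the scene too. What is shaped like the basket but orange or red is not meant. What is shaped like the pump_stem but red is not meant.

How it is judged:
By the outcome, as a careful person would: the job done as asked, in the order asked, and still so for the second after the job is handed in, with the robot touching nothing.
It also fails if it takes over 128 s, if anything falls off the work surface, if the arm or the gripper's body presses on something with over 40 N, if the wrist force passes 120 N, or if a joint passes its speed limit or range.

## Robot

A 6-joint arm with a two-finger parallel gripper is mounted at the origin on the work surface. World frame = base frame: x ahead of the robot, y to its left, z up, the work surface at z = 0. Lengths are in mm, angles in rad, forces in N, time in s.
With the tool pointing down it reaches from about 300 to 775 mm from the base axis. Payload 14.6 kg.
Tool frame: the origin (TCP) lies between the finger pads; the fingertips stand 25 mm ahead of it and the grasp point (between the pads) lies 6 mm ahead of it; z points along the fingers, y is the line along which they close (so a half turn about z gives the same grasp; the last joint's range is limited). The gripper opens to 94 mm and grips with 3 to 60 N. Pads are 16 mm wide; open, the fingers measure 119 mm over their backs; the gripper's body (75 mm by 177 mm) begins 78 mm behind the grasp point.
Start: joints at [1.219, 0.3, 1.521, -0, 1.321, -0.067], TCP at [154.529, 527.836, 230.446] pointing down, gripper open.
Joint ranges: [-3.03, 3.03], [-0.79, 2.21], [0.23, 2.52], [-1.04, 4.18], [0, 3.07], [-2.55, 2.55]. Speed limits (rad/s): [2.22, 2.22, 2.57, 3.14, 3.14, 3.14].

## Interface

Orientations are given as [roll, pitch, yaw] about the fixed x, y, z axes, in that order (R = Rz(yaw) Ry(pitch) Rx(roll)).
In Python, from cell import manip gives the robot as it stands. The module is installed in compiled form; this text tells all that it offers.
- The arm moves only by the tool step_arm, never from a script. Its argument "series" is one flat list of numbers, 5 for each row, row after row: the shift along the world's x, y, z in mm, then the turn about the world's z in rad, then the closure, from 0 (fully open) to 1 (shut). In form: [dx, dy, dz, spin, jaw, dx, dy, dz, spin, jaw, ...]. A call has 1 to 20 rows; each row shifts and turns the commanded pose from where the row before left it; what a row does not reach is not made up. A row lasts 1/8 s, in which the tool goes at most 62.5 mm and 10.7 degrees, less where a joint would pass 70% of its speed; a pose out of reach is approached as far as the arm can. A call is refused whole if a number of a shift passes 62.5 or a number of a turn 0.188, either way. A call with a gripper value outside its range is refused whole. The fingers move at their own pace and stop on an object; "squeeze" is the grip in N (left out, the last holds). Time passes only in rows, so rows that do not move let the fingers close. It gives the time, the measured TCP pose, the force, the opening and the grip force at its end, in the units of the state.
- manip.read_state(): the state, without advancing time (a new reading comes with each control period).
- manip.camera(name): name is "scene" or "top" or "wrist"; returns (picture, depth): 420x560x3 uint8, blue, green, red; 420x560 float32, mm along the optical axis (not along the pixel's ray), 0 where there is no reading.
- manip.camera_info(name): a dict with "fovy" (degrees; the focal length in pixels is half the picture's height over the tangent of half this angle, whatever the lens; pixels are square), "cx", "cy" (the principal point, pixels), "eye" and "orientation" of the camera in the world. Camera axes: x right, y down, z forward; pixel columns grow to the right and rows downward; lengths in mm; the calibration is good to about 2 mm. The wrist camera is an equidistant fisheye: a pixel r from the principal point sees the ray r / f radians off the axis. A picture is of the moment at which its call begins: read the wrist's pose just before it. camera_info takes no time and is no camera call; for the wrist camera it gives the pose at the moment of the call.
- manip.sign_off(): hands the job in; it is judged then, once.
The state is a dict: "clock": time; "joints": joint angles; "qd": joint speeds; "effort": joint torques, N m; "eef_pos": TCP position; "eef_rot": TCP orientation; "wrist_force": force on the tool from outside, world axes, zero at the start; "moment": the same for the moment, N m; "finger_gap": finger opening in mm; "finger_force": force on a finger pad.
Only numpy, scipy, OpenCV 4.12 (cv2) and the standard library are available. Lean on these libraries where they do the work, as an engineer would, in place of code of your own. Each camera call takes 0.05 s, during which the arm holds its last target. There are 200 camera calls.

## Working session

There is one attempt and no reset: what is moved stays moved. The work goes in short steps, Python scripts to look and compute and a tool call to move; the robot and the scene stay as the last step left them, time stands still between calls to the robot, and variables do not carry over. Pictures are saved under pics/ and viewed, at most 14 in all, crops included, and the job is handed in when it is done.

Besides the shell and the picture viewer there is one more tool, called after "Call:" as name(argument=value, ...) on one line, values as JSON. step_arm: Moves the arm, as the interface text tells. Its arguments: {"type":"object","properties":{"series":{"type":"array"},"squeeze":{"type":"number"}},"required":["series"]}

```bash
mkdir -p pics; cat > h.py <<'E'
import numpy as np, cv2
from cell import manip
from scipy.spatial.transform import Rotation as R
def grab(n):
    i=manip.camera_info(n); p,d=manip.camera(n); return i,p,d
def rot(i):
    o=np.array(i["orientation"],float)
    return o if o.shape==(3,3) else R.from_euler('xyz',o).as_matrix()
def cloud(i,d,fish=False):
    h,w=d.shape; f=h/2/np.tan(np.radians(i["fovy"])/2)
    u,v=np.meshgrid(np.arange(w),np.arange(h)); x=u-i["cx"]; y=v-i["cy"]
    if fish:
        r=np.hypot(x,y)+1e-9; t=r/f; s=np.tan(t)/r
    else: s=1/f
    P=np.stack([x*s*d,y*s*d,d],-1)
    W=P@rot(i).T+np.array(i["eye"]); W[d==0]=np.nan; return W
E
python3 - <<'E'
from h import *
for n in ("top","scene"):
    i,p,d=grab(n); print(n,i); cv2.imwrite(f"pics/{n}0.png",p)
    np.savez(f"{n}0.npz",W=cloud(i,d),p=p)
print(manip.read_state())
E
```

```text
top {'fovy': 51.99526598003918, 'cx': 286.52259325882864, 'cy': 213.24553726056166, 'eye': array([ 356.63224775,    8.6369549 , 1074.96375811]), 'orientation': array([-2.95203775, -0.01813239, -1.55490512])}
scene {'fovy': 54.3710795865398, 'cx': 280.95542328726157, 'cy': 206.19909800205247, 'eye': array([1472.96224468, -363.59764943,  777.32089355]), 'orientation': array([-2.21291418, -0.02240017,  1.21269807])}
{'clock': 0.1, 'joints': array([ 1.21940037e+00,  3.00401197e-01,  1.52153873e+00,  6.39258000e-06,
        1.32071690e+00, -6.66349001e-02]), 'qd': array([ 0.00054288, -0.00148175, -0.0021053 ,  0.00026892,  0.00192441,
        0.00040929]), 'effort': array([ 2.46307158e-03, -5.32634676e+01, -3.53290594e+01,  7.10313278e-02,
        2.34682899e-02, -4.53499297e-06]), 'eef_pos': array([154.45361638, 527.63602044, 229.94257846]), 'eef_rot': array([-3.14053125e+00, -7.70373764e-05,  2.85682997e+00]), 'wrist_force': array([ 0.10112705,  0.28961921, -0.13445623]), 'moment': array([-0.00829278, -0.00139723,  0.04169167]), 'finger_force': 0.0, 'finger_gap': 94.0393405523284}
```

View pics/top0.png

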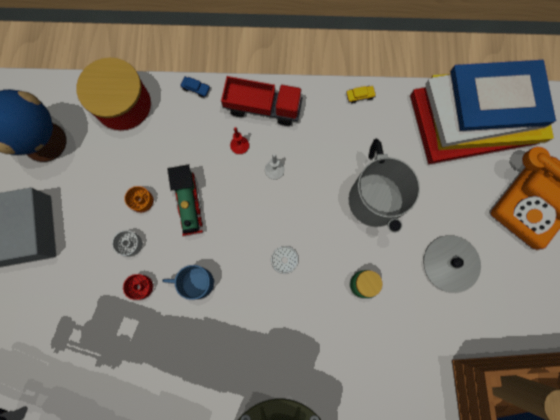

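View pics/scene0.png

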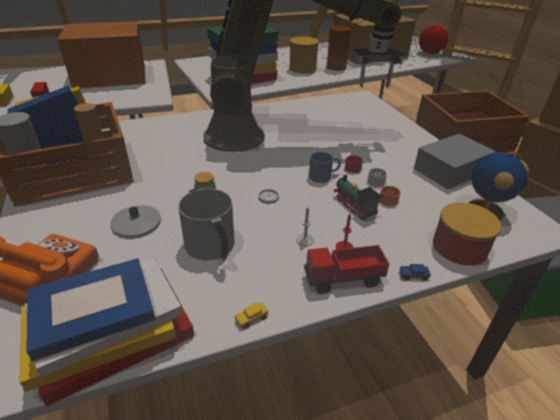

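The top view shows the pot (388,190), silver stem (275,165), silver basket (127,242), spreader (285,259), lid (452,262), jar (366,284), mug (193,282) and engine (186,200). The pot's handle points up and slightly left in the image. The red stem (240,143) and the orange and red cups (139,199), (138,287) are decoys.

```bash
python3 - <<'E'
from h import *
z=np.load("top0.npz"); W=z["W"]
def m(n,u,v,r,lo,hi):
    S=W[v-r:v+r,u-r:u+r].reshape(-1,3); S=S[(S[:,2]>lo)&(S[:,2]<hi)]
    c,rad=cv2.minEnclosingCircle(S[:,:2].astype(np.float32).reshape(-1,1,2))
    print(n,len(S),np.round(c,1),round(rad,1),np.round(np.median(S,0),1),S[:,2].max().round(1))
print(np.round(W[330,330],1),np.round(W[230,230],1))
m("pot",388,190,38,133,150)
m("stem foot",275,168,14,2,20); m("stem",275,163,16,30,130)
m("basket",127,242,18,33,50); m("spreader",285,259,18,5,20)
m("lid",452,262,34,6,60); m("knob",456,262,12,40,60); m("jar",366,284,22,70,100); m("mug",193,282,26,70,90)
m("engine",186,200,40,10,90);m("red",138,287,18,33,50);m("orange",139,199,18,33,50);m("redstem",240,139,16,30,130)
m("spout",396,226,6,60,150);m("handle",376,150,10,60,150)
E
```

```text
[ 277.3 -117.6   -1.8] [517.1 133.7   2.5]
pot 441 [ 596.9 -228.4] 86.2 [ 609.8 -233.6  139.2] 145.4
stem foot 363 [682.6  24. ] 49.5 [672.9  26.    6.2] 17.8
stem 92 [676.7  25.8] 11.6 [673.5  25.8  69.2] 123.4
basket 161 [476.1 380.5] 31.3 [475.9 380.2  39.4] 44.9
spreader 252 [444.4   1.6] 50.9 [448.2  -5.9   6.9] 18.1
lid 2594 [ 447.2 -415.7] 107.2 [ 439.7 -412.9   20.1] 57.6
knob 105 [ 442.7 -417.7] 13.6 [ 442.4 -416.1   52.7] 57.6
jar 559 [ 387.6 -197.1] 29.9 [ 386.8 -196.2   85.8] 91.4
mug 242 [385.3 216.3] 49.0 [386.1 216.9  79.9] 86.3
engine 1735 [575.7 258.2] 91.0 [587.2 233.8  65.6] 89.9
red 156 [372.9 345.8] 31.1 [373.7 348.2  39.5] 45.5
orange 152 [586.5 360.8] 31.6 [585.8 361.8  39.2] 45.1
redstem 102 [740.5 118.7] 12.3 [738.1 117.9  69.1] 121.8
spout 138 [ 515.7 -248. ] 15.9 [ 515.8 -248.9  129.7] 137.1
handle 226 [ 693.7 -214.2] 29.5 [ 700.5 -214.6  128.1] 143.0
```

Call:
step_arm(series=[0,0,10,0.02,0,27,-26,0,0.02,0,27,-26,0,0.02,0,27,-26,0,0.02,0,27,-26,0,0.02,0,27,-26,0,0.02,0,27,-26,0,0.02,0,27,-26,0,0.02,0,27,-26,0,0.02,0,27,-26,0,0.02,0,27,-26,0,0.02,0,27,-26,0,0.02,0,27,-26,0,0.02,0,27,-26,0,0.02,0,27,-26,0,0.005,0,27,-26,0,0,0,27,-26,0,0,0,27,-26,0,0,0,27,-26,0,0,0,27,-26,0,0,0])

```text
clock: 2.6
eef_pos: [668.4, 32.9, 241.1]
eef_rot: [3.142, 0.0, -3.141]
wrist_force: [-0.4, 1.1, 0.2]
finger_gap: 94.4
finger_force: 0.0
```

```bash
python3 - <<'E'
from h import *
s=manip.read_state(); print(s["eef_pos"],s["eef_rot"],s["wrist_force"])
i,p,d=grab("wrist"); print(i); cv2.imwrite("pics/w1.png",p); np.savez("w1.npz",W=cloud(i,d,True),p=p)
E
```

```text
[668.36635348  32.8833867  241.07756143] [ 3.14159067e+00  3.72417285e-04 -3.14056338e+00] [-0.4156208   1.06860506  0.18272654]
{'fovy': 65.70646984690485, 'cx': 288.93287752182067, 'cy': 212.59550679604675, 'eye': array([583.69982906,  33.423829  , 393.675773  ]), 'orientation': array([2.85094836e+00, 9.36009105e-04, 1.57284011e+00])}
```

View pics/w1.png

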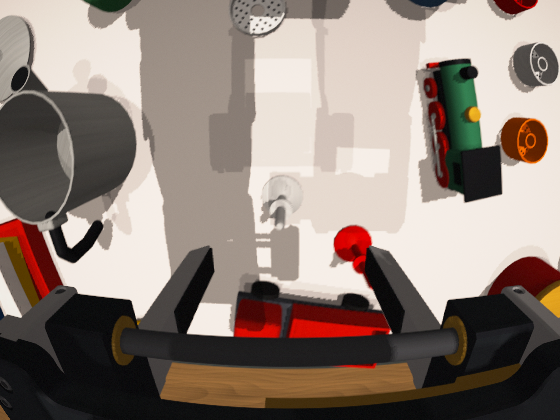

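The wrist view, with image right = +y and image down = +x, shows the stem with its foot at (282,192) and its tip near (280,225). The fingers are free, and the pot is at the left.

```bash
python3 - <<'E'
from h import *
z=np.load("w1.npz"); W=z["W"]
def m(n,u,v,ru,rv,lo,hi):
    S=W[max(v-rv,0):v+rv,max(u-ru,0):u+ru].reshape(-1,3); S=S[(S[:,2]>lo)&(S[:,2]<hi)]
    c,rad=cv2.minEnclosingCircle(S[:,:2].astype(np.float32).reshape(-1,1,2))
    print(n,len(S),np.round(c,1),round(rad,1),np.round(np.mean(S,0),1),S[:,2].max().round(1))
print(W[150,200],W[200,400])
m("foot",282,192,24,24,2,14)
for a in (70,85,95,105): m("tube%d"%a,280,210,20,30,a,a+10)
m("tip",280,220,20,20,110,130)
m("pot",65,155,75,75,133,147)
E
```

```text
[ 6.20789088e+02 -7.71785976e+01 -3.94761412e-01] [684.26340476 177.9462622   -0.90713578]
foot 909 [678.2  25.4] 25.5 [672.1  26.    7.1] 14.0
tube70 23 [675.9  25.2] 4.1 [674.5  25.5  75.2] 79.9
tube85 28 [676.2  25.1] 4.4 [674.5  25.3  89.9] 94.9
tube95 34 [677.  25.] 4.7 [674.6  25.4 100.5] 104.9
tube105 62 [678.3  25.2] 5.0 [675.9  25.4 111.3] 115.0
tip 83 [678.1  25. ] 4.9 [676.9  25.1 114.1] 117.3
pot 1334 [ 605.7 -234.2] 76.3 [ 611.9 -207.7  136.9] 140.5
```

Call:
step_arm(series=[5,-4,-10,0,0,4.5,-3.5,-25,0,0,0,0,-25,0,0,0,0,-25,0,0.3,0,0,-25,0,0.4,0,0,-27,0,0.5,0,0,0,0,0.7,0,0,0,0,0.8,0,0,0,0,1,0,0,0,0,1,0,0,0,0,1,0,0,0,0,1], squeeze=25)

```text
clock: 4.15
eef_pos: [677.0, 26.3, 103.5]
eef_rot: [-3.142, 0.0, -3.141]
wrist_force: [-0.2, -0.4, -0.6]
finger_gap: 9.4
finger_force: 25.0
```

Call:
step_arm(series=[0,0,20,0,1,0,0,30,0,1,0,0,40,0,1,0,0,40,0,1,0,0,40,0,1,-5,-20,0,0,1,-7,-26,0,0,1,-7,-26,0,0,1,-7,-26,0,0,1,-7,-26,0,0,1,-7,-26,0,0,1,-7,-26,0,0,1,-7,-26,0,0,1,-7,-26,0,0,1,-5,-20,0,0,1,-4,-9,0,0,1,0,0,0,0,1,0,0,0,0,1])

```text
clock: 6.4
eef_pos: [607.2, -230.0, 273.5]
eef_rot: [3.141, 0.0, -3.141]
wrist_force: [0.7, 0.4, -0.3]
finger_gap: 9.5
finger_force: 25.0
```

```bash
python3 - <<'E'
from h import *
s=manip.read_state(); print(s["eef_pos"],s["eef_rot"],s["wrist_force"],s["finger_gap"])
i,p,d=grab("wrist"); cv2.imwrite("pics/w2.png",p); W=cloud(i,d,True); np.savez("w2.npz",W=W,p=p)
S=W[(W[...,2]>134)&(W[...,2]<144)]; S=S[np.hypot(S[:,0]-607,S[:,1]+231)<77][:,:2]
from scipy.optimize import least_squares
f=least_squares(lambda q:np.hypot(S[:,0]-q[0],S[:,1]-q[1])-q[2],[607,-231,68],loss="soft_l1"); print(len(S),f.x)
E
```

```text
[ 607.23691729 -229.96019413  273.48576403] [ 3.14146547e+00  7.68808425e-05 -3.14069272e+00] [ 0.68215274  0.35232635 -0.33758431] 9.523576434413592
1408 [ 602.12945222 -234.25667906   67.86531344]
```

View pics/w2.png

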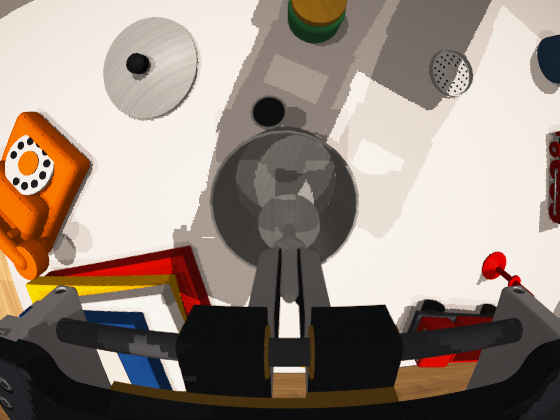

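The pot's rim is centred at about (285,200), with the stem hanging upright over it. The fit puts the pot at (602,-234), so I shift and lower.

Call:
step_arm(series=[-5,-4.3,0,0,1,0,0,-15,0,1,0,0,-25,0,1,0,0,-25,0,1,0,0,-25,0,1,0,0,-25,0,1,0,0,-20,0,1,0,0,-15,0,1,0,0,-10,0,1,0,0,-3,0,1,0,0,-1,0,1,0,0,0,0,1,0,0,0,0,1])

```text
clock: 8.07
eef_pos: [602.2, -235.0, 109.9]
eef_rot: [-3.141, 0.001, -3.141]
wrist_force: [0.9, 0.3, -0.7]
finger_gap: 9.4
finger_force: 25.0
```

Call:
step_arm(series=[0,0,-1,0,1,0,0,-1,0,1,0,0,0,0,1,0,0,0,0,1])

```text
clock: 8.57
eef_pos: [602.0, -235.0, 107.4]
eef_rot: [3.142, -0.0, -3.141]
wrist_force: [-0.1, -0.1, -1.0]
finger_gap: 9.4
finger_force: 25.0
```

Call:
step_arm(series=[0,0,0,0,0.9,0,0,0,0,0.85,0,0,0,0,0.8,0,0,0,0,0.7,0,0,0,0,0.6,0,0,0,0,0.6,0,0,10,0,0.6,0,0,30,0,0.6,0,0,40,0,0.6,0,0,50,0,0.5,0,0,30,0,0.3,0,0,0,0,0.2,0,0,0,0,0.2])

```text
clock: 10.2
eef_pos: [601.7, -234.8, 266.4]
eef_rot: [3.141, -0.001, -3.141]
wrist_force: [0.1, -0.9, -0.0]
finger_gap: 73.1
finger_force: 0.0
```

```bash
python3 - <<'E'
from h import *
s=manip.read_state(); print(s["eef_pos"],s["wrist_force"],s["finger_gap"])
i,p,d=grab("wrist"); cv2.imwrite("pics/w3.png",p[80:330,150:430].repeat(2,0).repeat(2,1)); W=cloud(i,d,True)
S=W[(W[...,2]>137)&(W[...,2]<144)]; S=S[np.hypot(S[:,0]-602,S[:,1]+234)<74][:,:2]
from scipy.optimize import least_squares
f=least_squares(lambda q:np.hypot(S[:,0]-q[0],S[:,1]-q[1])-q[2],[607,-231,68],loss="soft_l1"); print(len(S),f.x)
I=W[np.hypot(W[...,0]-602,W[...,1]+234)<60]
for a,b in ((70,85),(85,100),(100,112),(112,126)):
    S=I[(I[:,2]>a)&(I[:,2]<b)&(np.hypot(I[:,0]-602,I[:,1]+235)<25)]; print(a,len(S),S.mean(0),S[:,2].max(),cv2.minEnclosingCircle(S[:,:2].astype(np.float32).reshape(-1,1,2)))
E
```

```text
[ 601.73820493 -234.82754033  266.44474178] [ 0.11319529 -0.89403095 -0.01999691] 73.07230429880076
1378 [ 602.28491269 -234.22794104   68.03879637]
70 36 [ 600.32417351 -234.40441883   76.58428886] 84.39789514192034 ((601.345458984375, -233.7403106689453), 10.599544525146484)
85 32 [ 599.73099331 -234.61595862   92.32012291] 99.80708144389274 ((601.154296875, -234.7967987060547), 4.71478796005249)
100 29 [ 599.66493704 -234.87656905  105.24054789] 111.27467229036029 ((600.6817626953125, -234.80381774902344), 4.553556442260742)
112 88 [ 602.06499095 -234.58498996  117.76823924] 121.72851239412529 ((602.756103515625, -234.33265686035156), 5.282888889312744)
```

View pics/w3.png

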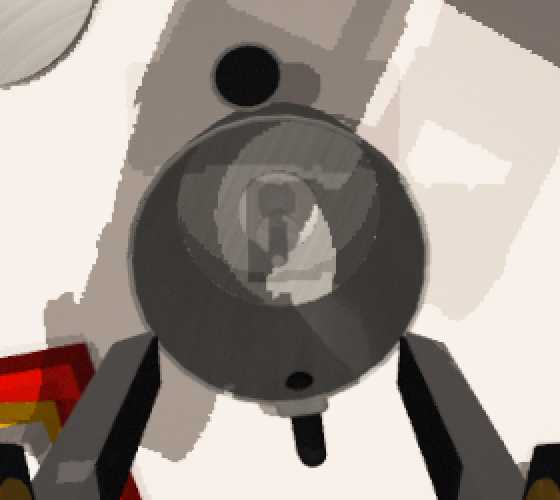

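The crop shows the stem standing upright in the middle of the pot, with the foot ring near (270,225) and the tip near (277,262). Next is the basket.

Call:
step_arm(series=[-4,15,0,0,0.2,-6,30,0,0,0.2,-6.5,32,0,0,0.2,-6.5,32,0,0,0.2,-6.5,32,0,0,0,-6.5,32,0,0,0,-6.5,32,0,0,0,-6.5,32,0,0,0,-6.5,32,0,0,0,-6.5,32,0,0,0,-6.5,32,0,0,0,-6.5,32,0,0,0,-6.5,32,0,0,0,-6.5,32,0,0,0,-6.5,32,0,0,0,-6.5,32,0,0,0,-6.5,32,0,0,0,-6.5,32,0,0,0,-6.5,32,0,0,0,-6,26,0,0,0])

```text
clock: 12.75
eef_pos: [474.1, 381.5, 266.8]
eef_rot: [-3.141, -0.001, -3.14]
wrist_force: [-0.5, 0.4, -0.6]
finger_gap: 93.9
finger_force: 0.0
```

```bash
cat > fit.py <<'E'
from h import *
from scipy.optimize import least_squares
import sys
def fit(W,x,y,r,lo,hi,win=None):
    S=W[(W[...,2]>lo)&(W[...,2]<hi)]; S=S[np.hypot(S[:,0]-x,S[:,1]-y)<(win or r+8)]
    f=least_squares(lambda q:np.hypot(S[:,0]-q[0],S[:,1]-q[1])-q[2],[x,y,r],loss="soft_l1"); return len(S),np.round(f.x,1),S[:,2].max()
E
python3 - <<'E'
from fit import *
s=manip.read_state(); print(s["eef_pos"],s["eef_rot"])
i,p,d=grab("wrist"); cv2.imwrite("pics/w4.png",p); W=cloud(i,d,True)
print(fit(W,476,380,30,37,44,36), fit(W,476,380,9,31,36,13))
E
```

```text
[474.1047099  381.48273744 266.75339324] [-3.14106470e+00 -9.68412218e-04 -3.14048698e+00]
(299, array([477.4, 380.6,  29.6]), np.float64(40.752800264985865)) (93, array([477.9, 380.5,   9.2]), np.float64(34.94751862072104))
```

View pics/w4.png

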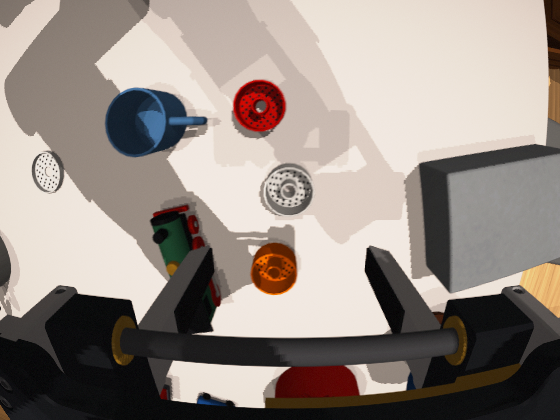

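The silver basket is at (289,190), with the orange (273,268) and red (259,105) cups clear of the finger line, the engine to the left and the grey box well to the right.

Call:
step_arm(series=[3.4,-1,-15,0,0,0,0,-35,0,0,0,0,-40,0,0,0,0,-40,0,0,0,0,-40,0,0,0,0,-30,0,0,0,0,-20,0,0,0,0,-12,0,0.1,0,0,0,0,0.2,0,0,0,0,0.25,0,0,0,0,0.3,0,0,0,0,0.35,0,0,0,0,0.4,0,0,0,0,0.6,0,0,0,0,0.6], squeeze=20)

```text
clock: 14.68
eef_pos: [479.1, 379.3, 36.0]
eef_rot: [3.141, 0.001, -3.141]
wrist_force: [-1.8, 0.1, 5.6]
finger_gap: 61.9
finger_force: 20.0
```

Call:
step_arm(series=[0,0,10,0,0.6,0,0,30,0,0.6,0,0,40,0,0.6,0,0,50,0,0.6,0,0,40,0,0.6,0,0,20,0,0.6,3,-15,0,0,0.6,8,-40,0,0,0.6,9,-45,0,0,0.6,9,-45,0,0,0.6,9,-45,0,0,0.6,9,-45,0,0,0.6,9,-45,0,0,0.6,9,-45,0,0,0.6,9,-45,0,0,0.6,9,-45,0,0,0.6,9,-45,0,0,0.6,9,-45,0,0,0.6,9,-45,0,0,0.6,9,-45,0,0,0.6])

```text
clock: 17.18
eef_pos: [597.0, -218.1, 223.9]
eef_rot: [3.141, -0.002, 3.141]
wrist_force: [0.6, 0.4, -0.7]
finger_gap: 61.4
finger_force: 20.0
```

Call:
step_arm(series=[4,-18,0,0,0.6,0,0,0,0,0.6,0,0,0,0,0.6])

```text
clock: 17.55
eef_pos: [601.7, -232.8, 225.2]
eef_rot: [3.141, -0.001, -3.14]
wrist_force: [-0.2, -0.3, -1.9]
finger_gap: 61.9
finger_force: 20.0
```

```bash
python3 - <<'E'
from fit import *
s=manip.read_state(); print(s["eef_pos"],s["eef_rot"],s["wrist_force"],s["finger_gap"])
i,p,d=grab("wrist"); cv2.imwrite("pics/w5.png",p); W=cloud(i,d,True)
x,y,zz=s["eef_pos"]; np.savez("w5.npz",W=W)
S=W[(np.hypot(W[...,0]-x,W[...,1]-y)<45)&(W[...,2]>zz-60)&(W[...,2]<zz+25)]; print(len(S),np.percentile(S,[1,50,99],axis=0).round(1))
b=zz-36
print(fit(W,x,y,30,b+37,b+44,36), fit(W,x,y,9,b+30,b+36,13))
E
```

```text
[ 601.72763421 -232.75135308  225.19943651] [ 3.14116484e+00 -5.39678389e-04 -3.14048074e+00] [-0.2055852  -0.30858474 -1.91760048] 61.91042192838098
13577 [[ 569.4 -273.   189.6]
 [ 599.4 -232.2  213.5]
 [ 628.9 -191.6  248.4]]
(1832, array([ 599.7, -232.2,   29.7]), np.float64(233.1681557852695)) (510, array([ 599.6, -232.2,    9. ]), np.float64(223.20512935863061))
```

View pics/w5.png

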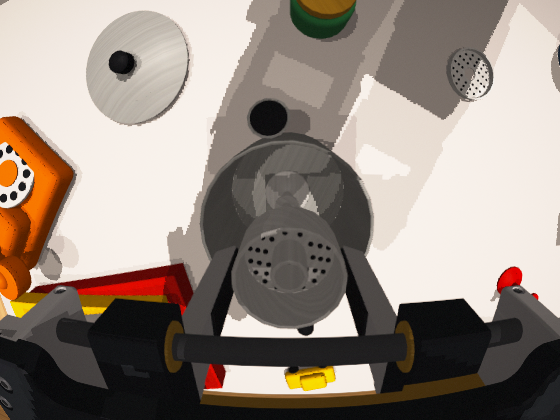

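The basket hangs level in the fingers, with its tube at (291,272), and the pot sits behind it at (287,210). Its offset is about 2 mm, so I correct that and lower to just below the stem tip.

Call:
step_arm(series=[2.2,-2.4,0,0,0.6,0,0,-15,0,0.6,0,0,-25,0,0.6,0,0,-20,0,0.6,0,0,-10,0,0.6,0,0,-5,0,0.6,0,0,-5,0,0.6,0,0,0,0,0.6])

```text
clock: 18.6
eef_pos: [604.1, -236.4, 145.5]
eef_rot: [-3.142, 0.0, -3.141]
wrist_force: [1.2, -0.2, 0.1]
finger_gap: 61.6
finger_force: 20.0
```

Call:
step_arm(series=[0,1,-5,0,0.6,0,0,-8,0,0.6,0,0,-8,0,0.6,0,0,-8,0,0.6,0,0,-5,0,0.6,0,0,-2,0,0.6,0,0,-1,0,0.6,0,0,0,0,0.6,0,0,0,0,0.6])

```text
clock: 19.73
eef_pos: [604.2, -235.4, 108.7]
eef_rot: [-3.141, 0.0, -3.141]
wrist_force: [0.4, -0.0, -0.2]
finger_gap: 61.6
finger_force: 20.0
```

Call:
step_arm(series=[0,0,-1,0,0.6,0,0,-1,0,0.6,0,0,0,0,0.6,0,0,0,0,0.6])

```text
clock: 20.23
eef_pos: [604.1, -235.4, 106.5]
eef_rot: [-3.142, 0.0, -3.141]
wrist_force: [-0.3, 0.2, -0.3]
finger_gap: 61.5
finger_force: 20.0
```

Call:
step_arm(series=[0,0,-0.5,0,0.6,0,0,0,0,0.33,0,0,0,0,0.3,0,0,0,0,0.25,0,0,0,0,0.2,0,0,0,0,0.18,0,0,0,0,0.18,0,0,10,0,0.18,0,0,30,0,0.18,0,0,40,0,0.18,0,0,40,0,0.18,0,0,40,0,0.18,0,0,0,0,0.18,0,0,0,0,0.18])

```text
clock: 21.98
eef_pos: [603.9, -235.3, 265.5]
eef_rot: [3.141, -0.001, -3.141]
wrist_force: [0.0, 0.3, -0.4]
finger_gap: 77.0
finger_force: 0.0
```

```bash
python3 - <<'E'
from fit import *
s=manip.read_state(); print(s["eef_pos"],s["wrist_force"],s["finger_gap"])
i,p,d=grab("wrist"); cv2.imwrite("pics/w6.png",p[80:330,150:430].repeat(2,0).repeat(2,1)); W=cloud(i,d,True)
print(fit(W,602,-235,30,106,114,36),fit(W,602,-235,4,115,126,9),fit(W,602,-234,68,137,144,74))
S=W[(np.hypot(W[...,0]-602,W[...,1]+235)<33)&(np.hypot(W[...,0]-602,W[...,1]+235)>27.5)&(W[...,2]>100)&(W[...,2]<116)]
for q in (0,90,180,270):
    a=np.degrees(np.arctan2(S[:,1]+235,S[:,0]-602))%360; k=abs((a-q+180)%360-180)<25; print(q,k.sum(),np.percentile(S[k,2],90))
E
```

```text
[ 603.90529436 -235.28039832  265.54135784] [ 0.00183856  0.25521742 -0.38113368] 77.04958745443524
(524, array([ 602.3, -234.9,   29.3]), np.float64(113.88980298874696)) (77, array([ 602.8, -234.6,    3.2]), np.float64(121.83696284301521)) (1406, array([ 602.4, -234.3,   68.1]), np.float64(140.2091544955597))
0 120 108.75058636556078
90 74 109.104821039142
180 105 109.11469513721104
270 76 109.24648666163634
```

View pics/w6.png

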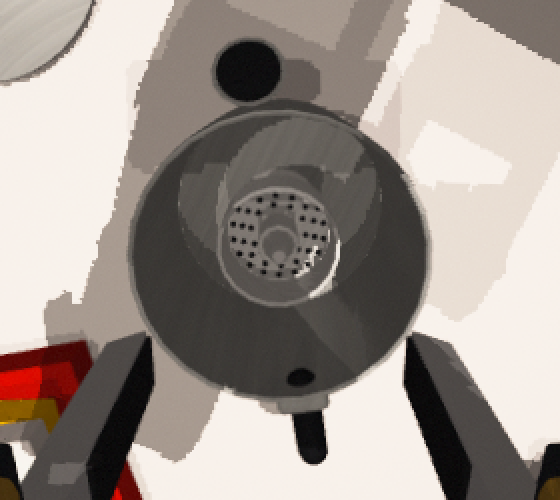

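The basket sits level on the collar, with its tube and the stem tip centred at (278,245). Next is the spreader.

Call:
step_arm(series=[-6,9,0,0,0.18,-15,22,0,0,0.18,-15,22,0,0,0,-15,22,0,0,0,-15,22,0,0,0,-15,22,0,0,0,-15,22,0,0,0,-15,22,0,0,0,-15,22,0,0,0,-15,22,0,0,0,-15,22,0,0,0,0,0,-20,0,0,0,0,-30,0,0,0,0,-30,0,0,0,0,0,0,0,0,0,0,0,0])

```text
clock: 24.02
eef_pos: [448.3, -6.3, 186.9]
eef_rot: [-3.141, 0.001, -3.141]
wrist_force: [0.4, -0.2, 0.9]
finger_gap: 93.7
finger_force: 0.0
```

```bash
python3 - <<'E'
from fit import *
s=manip.read_state(); print(s["eef_pos"],s["eef_rot"])
i,p,d=grab("wrist"); cv2.imwrite("pics/w7.png",p); W=cloud(i,d,True)
print(fit(W,447,-5,33,9,14,40)); print(fit(W,447,-5,33,6,14,40))
E
```

```text
[448.26978525  -6.28506063 186.91755506] [-3.14147192e+00  9.08854442e-04 -3.14130233e+00]
(448, array([445.6,  -4.3,  32.4]), np.float64(12.367795466682594))
(548, array([445.3,  -4.3,  32.3]), np.float64(12.367795466682594))
```

View pics/w7.png

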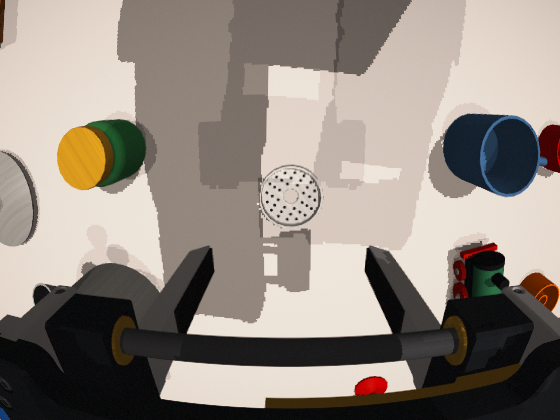

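The spreader is at (290,196), between the open fingers, with the jar and mug well clear.

Call:
step_arm(series=[-2.5,2,-15,0,0,0,0,-30,0,0,0,0,-40,0,0,0,0,-35,0,0,0,0,-20,0,0,0,0,-12,0,0,0,0,-5,0,0.1,0,0,0,0,0.15,0,0,0,0,0.2,0,0,0,0,0.25,0,0,0,0,0.3,0,0,0,0,0.5,0,0,0,0,0.5], squeeze=15)

```text
clock: 25.7
eef_pos: [445.8, -4.4, 29.2]
eef_rot: [-3.142, 0.0, -3.141]
wrist_force: [-0.8, 0.0, 5.6]
finger_gap: 65.9
finger_force: 15.0
```

Call:
step_arm(series=[0,0,5,0,0.5,0,0,15,0,0.5,0,0,30,0,0.5,0,0,30,0,0.5,0,0,0,0,0.5,0,0,0,0,0.5])

```text
clock: 26.45
eef_pos: [445.3, -4.3, 108.6]
eef_rot: [3.142, -0.0, -3.141]
wrist_force: [-0.5, 0.7, -0.9]
finger_gap: 65.7
finger_force: 15.0
```

```bash
python3 - <<'E'
from fit import *
s=manip.read_state(); print(s["eef_pos"],s["wrist_force"],s["finger_gap"])
x,y,zz=s["eef_pos"]
i,p,d=grab("wrist"); cv2.imwrite("pics/w8.png",p[170:370,170:410].repeat(2,0).repeat(2,1)); W=cloud(i,d,True)
S=W[(np.hypot(W[...,0]-x,W[...,1]-y)<31)&(W[...,2]>zz-60)&(W[...,2]<zz)]
A=np.c_[S[:,:2]-[x,y],np.ones(len(S))]; c=np.linalg.lstsq(A,S[:,2],rcond=None)[0]; print(len(S),c[:2],c[2]-zz,np.percentile(S[:,2]-zz,[1,50,99]))
S=W[(np.hypot(W[...,0]-x,W[...,1]-y)<38)&(W[...,2]>zz-45)&(W[...,2]<zz-8)]
print(cv2.minEnclosingCircle(S[:,:2].astype(np.float32).reshape(-1,1,2)))
E
```

```text
[445.29594404  -4.31916591 108.63280396] [-0.49412748  0.67149871 -0.9082571 ] 65.71621443712064
6656 [ 0.01315834 -0.01388756] -27.54489673351688 [-29.23639112 -27.71784788 -19.83897388]
((442.417724609375, -4.2664713859558105), 37.28168869018555)
```

View pics/w8.png

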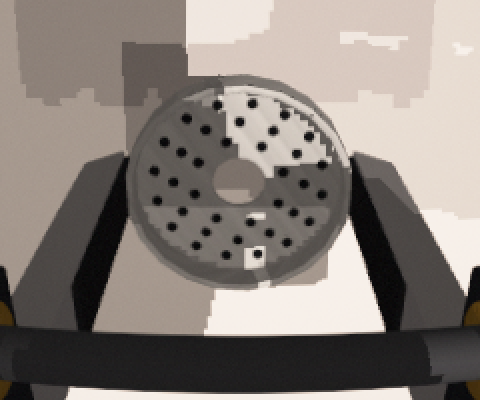

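The dish is held level, with its hole at crop (238,182). I'll carry it over the pot and measure the hole's offset there.

Call:
step_arm(series=[0,0,30,0,0.5,0,0,40,0,0.5,0,0,30,0,0.5,5,-8,0,0,0.5,12,-18,0,0,0.5,15,-22,0,0,0.5,15,-22,0,0,0.5,15,-22,0,0,0.5,15,-22,0,0,0.5,15,-22,0,0,0.5,15,-22,0,0,0.5,15,-22,0,0,0.5,15,-22,0,0,0.5,15,-22,0,0,0.5,7,-6,0,0,0.5,0,0,0,0,0.5,0,0,0,0,0.5])

```text
clock: 28.62
eef_pos: [604.4, -233.9, 208.6]
eef_rot: [3.141, -0.001, -3.141]
wrist_force: [0.0, -0.2, -0.2]
finger_gap: 66.3
finger_force: 15.0
```

```bash
python3 - <<'E'
from fit import *
s=manip.read_state(); print(s["eef_pos"],s["wrist_force"],s["finger_gap"])
x,y,zz=s["eef_pos"]
i,p,d=grab("wrist"); cv2.imwrite("pics/w9.png",p); W=cloud(i,d,True)
print(fit(W,x-2,y,32,zz-22,zz-17,36))
f=420/2/np.tan(np.radians(i["fovy"])/2)
hole=((d>0)&(W[...,2]<zz-38)).astype(np.uint8)
n,l,st,ce=cv2.connectedComponentsWithStats(hole,connectivity=4)
for k in range(1,n):
    u,v=ce[k]
    if 80<st[k,4]<2000 and 200<u<380 and 200<v<330:
        a=np.array([u-i["cx"],v-i["cy"]]); r=np.hypot(*a); t=r/f
        ray=rot(i)@np.array([*(a/r*np.sin(t)),np.cos(t)]); e=np.array(i["eye"])
        print(u,v,st[k,4], e+ray*((zz-28-e[2])/ray[2]))
E
```

```text
[ 604.35668296 -233.90676081  208.55773901] [ 0.03659037 -0.24622676 -0.2290506 ] 66.25152024488706
(1689, array([ 603.8, -233.4,   32.4]), np.float64(191.5227549959867))
288.9350104821803 260.0985324947589 477 [ 603.96132633 -233.35812892  180.55773901]
```

Call:
step_arm(series=[-1.4,-1.2,-10,0,0.5,0,0,-20,0,0.5,0,0,-15,0,0.5,0,0,-7,0,0.5,0,0,-4,0,0.5,0,0,-4,0,0.5,0,0,-4,0,0.5,0,0,0,0,0.5,0,0,0,0,0.5])

```text
clock: 29.8
eef_pos: [603.3, -235.6, 145.1]
eef_rot: [-3.141, 0.0, -3.141]
wrist_force: [-0.3, 0.4, -0.5]
finger_gap: 66.0
finger_force: 15.0
```

Call:
step_arm(series=[0,0,-2,0,0.5,0,0,-2,0,0.5,0,0,-1,0,0.5,0,0,0,0,0.5,0,0,0,0,0.5])

```text
clock: 30.42
eef_pos: [603.2, -235.6, 140.0]
eef_rot: [-3.142, 0.0, -3.141]
wrist_force: [-0.2, -0.2, -0.4]
finger_gap: 66.0
finger_force: 15.0
```

Release to about a 78 mm gap, rise and check.

Call:
step_arm(series=[0,0,-0.5,0,0.5,0,0,0,0,0.28,0,0,0,0,0.25,0,0,0,0,0.2,0,0,0,0,0.16,0,0,0,0,0.16,0,0,10,0,0.16,0,0,30,0,0.16,0,0,40,0,0.16,0,0,40,0,0.16,0,0,10,0,0.16,0,0,0,0,0.16])

```text
clock: 31.92
eef_pos: [603.2, -235.5, 269.4]
eef_rot: [-3.141, 0.0, -3.141]
wrist_force: [-0.3, 0.4, -0.5]
finger_gap: 79.3
finger_force: 0.0
```

```bash
python3 - <<'E'
from fit import *
s=manip.read_state(); print(s["eef_pos"],s["wrist_force"],s["finger_gap"])
i,p,d=grab("wrist"); cv2.imwrite("pics/w9.png",p[80:330,150:430].repeat(2,0).repeat(2,1)); W=cloud(i,d,True)
print(fit(W,602,-235,32,119,125,38),fit(W,602,-235,4,116,126,9),fit(W,602,-234,68,137,144,74))
r=np.hypot(W[...,0]-602.5,W[...,1]+235); S=W[(r<36)&(r>29)&(W[...,2]>105)&(W[...,2]<130)]
for q in (0,90,180,270):
    a=np.degrees(np.arctan2(S[:,1]+235,S[:,0]-602))%360; k=abs((a-q+180)%360-180)<25; print(q,k.sum(),np.percentile(S[k,2],90))
E
```

```text
[ 603.20446911 -235.54888346  269.43838115] [-0.33048514  0.41947359 -0.5292314 ] 79.28331585871537
(575, array([ 603.4, -235.1,   32.3]), np.float64(122.77290557564623)) (65, array([ 603. , -234.6,    3. ]), np.float64(121.72972294665004)) (1412, array([ 602.4, -234.3,   68.1]), np.float64(140.7653380519675))
0 246 120.6842337050401
90 140 120.93486405278756
180 141 121.07457565583462
270 143 120.84767955847673
```

View pics/w9.png

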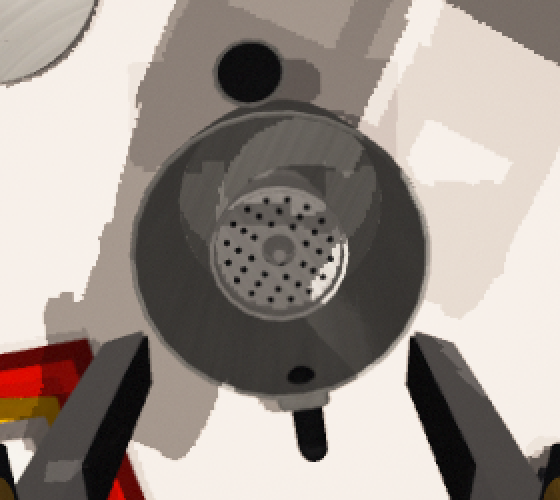

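The spreader lies flat on the basket, with the stem tip in its hole at (280,252). Next is the lid.

Call:
step_arm(series=[-6,-7,0,0,0.16,-15,-17,0,0,0.3,-20,-22,0,0,0.3,-20,-22,0,0,0.3,-20,-22,0,0,0.3,-20,-22,0,0,0.3,-20,-23,0,0,0.3,-20,-23,0,0,0.3,-20,-23,0,0,0.3,0,0,-20,0,0.3,0,0,-30,0,0.3,0,0,-20,0,0.3,0,0,0,0,0.3,0,0,0,0,0.3])

```text
clock: 33.72
eef_pos: [441.9, -417.2, 200.4]
eef_rot: [-3.141, 0.001, 3.141]
wrist_force: [0.1, 0.6, -0.7]
finger_gap: 65.6
finger_force: 0.0
```

```bash
python3 - <<'E'
from fit import *
s=manip.read_state(); print(s["eef_pos"],s["eef_rot"],s["joints"][5])
i,p,d=grab("wrist"); cv2.imwrite("pics/w10.png",p); W=cloud(i,d,True)
S=W[(np.hypot(W[...,0]-442,W[...,1]+417)<30)&(W[...,2]>50)&(W[...,2]<60)]; print(len(S),S.mean(0),S[:,2].max(),cv2.minEnclosingCircle(S[:,:2].astype(np.float32).reshape(-1,1,2)))
S=W[(np.hypot(W[...,0]-442,W[...,1]+417)<85)&(W[...,2]>6)&(W[...,2]<30)];print(len(S),cv2.minEnclosingCircle(S[:,:2].astype(np.float32).reshape(-1,1,2)))
E
```

```text
[ 441.85211319 -417.16085783  200.41694432] [-3.14076186e+00  7.09784988e-04  3.14124219e+00] -2.3873400049521782
377 [ 442.3562987  -419.0971538    51.87566275] 54.173512486700076 ((442.56964111328125, -418.77911376953125), 12.108705520629883)
12139 ((443.4448547363281, -419.35711669921875), 71.43525695800781)
```

View pics/w10.png

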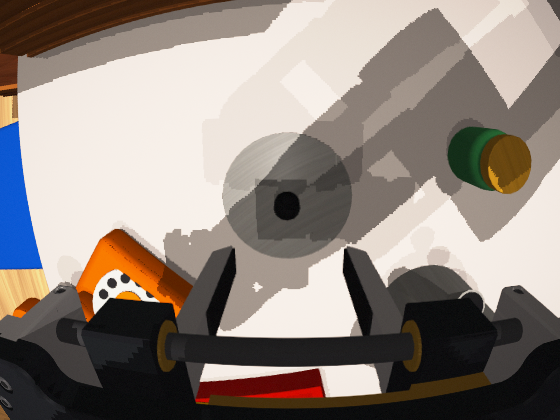

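The lid is at (287,196) with its knob at (287,206). The jar is well to the right and the phone to the lower left.

Call:
step_arm(series=[1,-2,-14,0,0.3,0,0,-30,0,0.3,0,0,-40,0,0.3,0,0,-30,0,0.3,0,0,-20,0,0.3,0,0,-10,0,0.4,0,0,0,0,0.5,0,0,0,0,0.6,0,0,0,0,0.65,0,0,0,0,0.7,0,0,0,0,0.9,0,0,0,0,0.9,0,0,0,0,0.9], squeeze=35)

```text
clock: 35.4
eef_pos: [443.4, -418.8, 55.8]
eef_rot: [-3.141, 0.0, -3.141]
wrist_force: [-0.6, -0.1, 5.9]
finger_gap: 24.9
finger_force: 35.0
```

Call:
step_arm(series=[0,0,5,0,0.9,0,0,20,0,0.9,0,0,40,0,0.9,0,0,50,0,0.9,0,0,40,0,0.9,0,0,20,0,0.9,6,7,0,0,0.9,14,16,0,0,0.9,18,21,0,0,0.9,20,23,0,0,0.9,20,23,0,0,0.9,20,23,0,0,0.9,20,23,0,0,0.9,18,22,0,0,0.9,15,18,0,0,0.9,8,8.5,0,0,0.9,0,0,0,0,0.9,0,0,0,0,0.9])

```text
clock: 37.65
eef_pos: [601.8, -234.7, 230.4]
eef_rot: [-3.142, -0.0, 3.141]
wrist_force: [-0.7, -0.2, -2.0]
finger_gap: 25.0
finger_force: 35.0
```

```bash
python3 - <<'E'
from fit import *
s=manip.read_state(); print(s["eef_pos"],s["wrist_force"],s["finger_gap"])
x,y,zz=s["eef_pos"]
i,p,d=grab("wrist"); cv2.imwrite("pics/w11.png",p); W=cloud(i,d,True)
r=np.hypot(W[...,0]-x,W[...,1]-y); z0=zz-56
S=W[(r<80)&(W[...,2]>z0+5)&(W[...,2]<z0+28)]; print(len(S),cv2.minEnclosingCircle(S[:,:2].astype(np.float32).reshape(-1,1,2)))
S=W[(r<68)&(r>55)&(W[...,2]>z0)&(W[...,2]<z0+30)];A=np.c_[S[:,:2]-[x,y],np.ones(len(S))]; print(np.linalg.lstsq(A,S[:,2]-z0,rcond=None)[0])
print(fit(W,602.4,-234.3,68,137,144,74))
E
```

```text
[ 601.84136701 -234.6829998   230.35973668] [-0.71626746 -0.24124516 -1.9512095 ] 25.00410763745217
25247 ((602.0910034179688, -234.225830078125), 71.61878204345703)
[-5.52645647e-04  3.17411981e-03  1.44285974e+01]
(42, array([ 626.8, -235. ,   93.3]), np.float64(139.45689873282492))
```

View pics/w11.png

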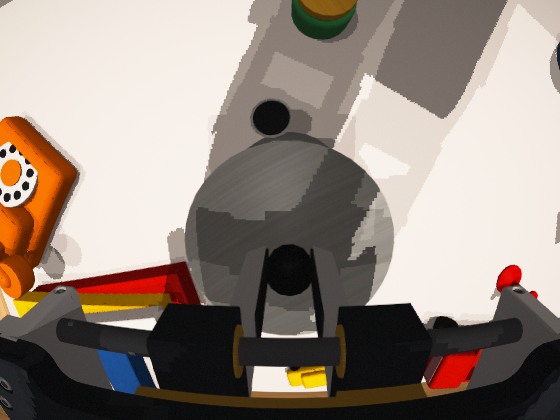

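The lid is level and centred over the pot, with its knob at (290,270). It measures (602.1,-234.2) against the pot's (602.4,-234.3), so I lower it.

Call:
step_arm(series=[0.3,0,-10,0,0.9,0,0,-15,0,0.9,0,0,-8,0,0.9,0,0,-4,0,0.9,0,0,-3,0,0.9,0,0,-2,0,0.9,0,0,0,0,0.9,0,0,0,0,0.9])

```text
clock: 38.7
eef_pos: [602.6, -234.1, 188.7]
eef_rot: [-3.141, 0.0, -3.141]
wrist_force: [-0.1, -0.4, -1.4]
finger_gap: 25.4
finger_force: 35.0
```

Call:
step_arm(series=[0,0,-1,0,0.9,0,0,-1,0,0.9,0,0,-0.5,0,0.9,0,0,0,0,0.9,0,0,0,0,0.9])

```text
clock: 39.33
eef_pos: [602.5, -234.1, 185.9]
eef_rot: [-3.142, -0.0, -3.141]
wrist_force: [0.9, 0.1, -2.7]
finger_gap: 25.0
finger_force: 35.0
```

Call:
step_arm(series=[0,0,-0.3,0,0.9,0,0,0,0,0.7,0,0,0,0,0.65,0,0,0,0,0.55,0,0,0,0,0.5,0,0,0,0,0.5,0,0,10,0,0.5,0,0,30,0,0.5,0,0,40,0,0.5,0,0,40,0,0.5,0,0,0,0,0.5,0,0,0,0,0.5])

```text
clock: 40.83
eef_pos: [602.4, -234.0, 305.2]
eef_rot: [3.141, -0.001, -3.141]
wrist_force: [-0.5, 0.0, -0.1]
finger_gap: 47.3
finger_force: 0.0
```

```bash
python3 - <<'E'
from fit import *
s=manip.read_state(); print(s["eef_pos"],s["wrist_force"],s["finger_gap"])
i,p,d=grab("wrist"); W=cloud(i,d,True)
x,y=602.4,-234.3; r=np.hypot(W[...,0]-x,W[...,1]-y)
S=W[(r<76)&(W[...,2]>130)&(W[...,2]<158)]; print(cv2.minEnclosingCircle(S[:,:2].astype(np.float32).reshape(-1,1,2)))
S=W[(r<69)&(r>64)&(W[...,2]>130)&(W[...,2]<160)];A=np.c_[S[:,:2]-[x,y],np.ones(len(S))]; print(len(S),np.linalg.lstsq(A,S[:,2],rcond=None)[0])
S=W[(r<15)&(W[...,2]>170)&(W[...,2]<195)]; print(S.mean(0),S[:,2].max())
i,p,d=grab("scene"); cv2.imwrite("pics/s12.png",p)
E
```

```text
[ 602.3624962  -233.99011818  305.22128171] [-0.54153353  0.0439922  -0.11566765] 47.26331179594316
((602.2772216796875, -233.79769897460938), 75.93151092529297)
1739 [2.58537441e-04 2.26925969e-03 1.42796761e+02]
[ 600.38364105 -233.61435462  180.55175102] 184.06540333670807
```

View pics/s12.png

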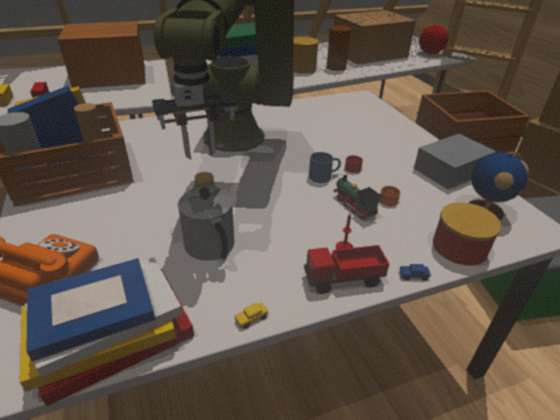

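The scene view shows the pot closed with the lid level at (207,205); the lid's top reads 184 mm, as specified. The gripper is clear, and the mug, jar and engine look undisturbed.

```bash
python3 -c "
from cell import manip
print(manip.sign_off())"
```

```text
the job is handed in; nothing more can be done
None
```

The percolator is back together in its pot in the order asked (stem, basket, spreader, lid), the lid measures level and fully seated, and I handed the job in at about 41 s with the gripper open and clear of everything.

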